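# Sort look-alike hubs by wrist load into the press-down racks

## Task

Lift each of the two hubs just clear of the cloth and judge by its weight whether it is a heavy one (steel core) or a light one (plastic core): the heavy ones belong in the rack with the handle, the light ones in the rack without, each upright in a seat of its own (any seat of that rack). Push every hub down until its seat is fully home on its stop, but never press a hub on a rack with more than 30 N, then let go. Carry the hubs low, never more than 15 cm above the bench, do not tip them over, and leave the screwdriver, the glue bottle and the screw tray where they are.

Things in the scene. Friction and masses are not known exactly. Their poses are not given: they have to be found in the camera images.
- hub_1_centre (a point): one of two outwardly identical aluminium hubs on the grey cloth: upright cylinder 54 mm diameter, 60 mm high, foot chamfered 3 mm. Point: its centre, 30 mm above the foot; z up. Hidden core steel (hub about 580 g) or plastic (about 230 g), drawn independently: both may be heavy or both light. Grip firmly (about 40 N) across the sides, at or slightly above the centre
- hub_2_centre (a point): one of two outwardly identical aluminium hubs on the grey cloth: upright cylinder 54 mm diameter, 60 mm high, foot chamfered 3 mm. Point: its centre, 30 mm above the foot; z up. Hidden core steel (hub about 580 g) or plastic (about 230 g), drawn independently: both may be heavy or both light. Grip firmly (about 40 N) across the sides, at or slightly above the centre
- heavy_rack: rack for heavy hubs: fixed black plate 235 x 80 x 10 mm WITH a steel handle (arch 50 mm high, 60 mm wide) at one end. Origin: underside, midway between its two seats; x runs along the seats towards the handle (130 mm from the origin), z up. Seats at x = -47.5 mm (seat0) and +47.5 mm (seat1). It may be on either side of the bench
- light_rack: rack for light hubs: black plate 180 x 80 x 10 mm fixed to the bench, WITHOUT a handle, on the other side of the bench. Origin: underside of the plate, midway between its two seats, at x = -47.5 mm (seat0) and +47.5 mm (seat1) along its x axis; z up
- heavy_seat0 (a joint): joint of the first (-x) seat of the heavy rack: how far the cup has been pushed down, m. It starts 0 to 4 mm down and is fully home on its rubber-cushioned stop at 0.012. It moves straight down, stays wherever it is left, and resists with about 9 N of steady drag (a hub's own weight does not move it)
- heavy_seat0_floor (a point): centre of the inner floor of that seat, a grey round cup with a 57.6 mm bore, 8 mm deep (rim 8 mm above this point), 67 mm outside; this point is 14 mm above the bench when the seat is home and 26 mm when fully up (rubber under the seat yields about 0.1 mm per N)
- heavy_seat1 (a joint): joint of the second (+x) seat of the heavy rack: how far the cup has been pushed down, m. It starts 0 to 4 mm down and is fully home on its rubber-cushioned stop at 0.012. It moves straight down, stays wherever it is left, and resists with about 9 N of steady drag (a hub's own weight does not move it)
- heavy_seat1_floor (a point): centre of the inner floor of that seat, a grey round cup with a 57.6 mm bore, 8 mm deep (rim 8 mm above this point), 67 mm outside; this point is 14 mm above the bench when the seat is home and 26 mm when fully up (rubber under the seat yields about 0.1 mm per N)
- light_seat0 (a joint): joint of the first (-x) seat of the light rack: how far the cup has been pushed down, m. It starts 0 to 4 mm down and is fully home on its rubber-cushioned stop at 0.012. It moves straight down, stays wherever it is left, and resists with about 9 N of steady drag (a hub's own weight does not move it)
- light_seat0_floor (a point): centre of the inner floor of that seat, a grey round cup with a 57.6 mm bore, 8 mm deep (rim 8 mm above this point), 67 mm outside; this point is 14 mm above the bench when the seat is home and 26 mm when fully up (rubber under the seat yields about 0.1 mm per N)
- light_seat1 (a joint): joint of the second (+x) seat of the light rack: how far the cup has been pushed down, m. It starts 0 to 4 mm down and is fully home on its rubber-cushioned stop at 0.012. It moves straight down, stays wherever it is left, and resists with about 9 N of steady drag (a hub's own weight does not move it)
- light_seat1_floor (a point): centre of the inner floor of that seat, a grey round cup with a 57.6 mm bore, 8 mm deep (rim 8 mm above this point), 67 mm outside; this point is 14 mm above the bench when the seat is home and 26 mm when fully up (rubber under the seat yields about 0.1 mm per N)
- screwdriver: bystander: screwdriver lying on the bench beyond the hubs; origin under it
- glue: bystander: small red glue bottle with a white cap, 36 mm diameter, 85 mm high; origin at the centre of its underside
- screw_tray: bystander: white open tray 80 x 60 x 25 mm; origin at the centre of its underside

How it is judged:
By the outcome, as a careful person would: the job done as asked, in the order asked, and still so for the second after the job is handed in, with the robot touching nothing.
It also fails if it takes over 61 s, if anything falls off the work surface, if the arm or the gripper's body presses on something with over 40 N, if the wrist force passes 120 N, or if a joint passes its speed limit or range.

## Robot

A 6-joint arm with a two-finger parallel gripper is mounted at the origin on the work surface. World frame = base frame: x ahead of the robot, y to its left, z up, the work surface at z = 0. Lengths are in m, angles in rad, forces in N, time in s.
With the tool pointing down it reaches from about 0.225 to 0.875 m from the base axis. Payload 3.4 kg.
Tool frame: the origin (TCP) lies at the very end of the fingers, on their centre line; the grasp point (between the pads) lies 19 mm behind it; z points along the fingers, y is the direction in which the jaws open and shut (so a half turn about z gives the same grasp; the last joint's range is limited). The gripper opens to 85 mm and grips with 20 to 120 N. Pads are 22 mm wide; open, the fingers measure 114 mm over their backs; the gripper's body (76 mm by 85 mm) begins 54 mm behind the grasp point. The pads swing forward as they close: fully open they stand 13 mm farther back than shut.
Start: joints at [1.027, 0.276, 1.505, -0, 1.361, -0.121], TCP at [0.236, 0.524, 0.231] pointing down, gripper open.
Joint ranges: [-2.89, 2.89], [-0.75, 2.08], [0.22, 2.7], [-1.18, 4.32], [0.11, 2.71], [-2.7, 2.7]. Speed limits (rad/s): [2.57, 2.57, 3.14, 3.14, 3.14, 3.14].

## Interface

Orientations are given as a unit quaternion [w, x, y, z].
In Python, from rig import get_state, get_image, calibration, sign_off gives the robot as it stands. The module is installed in compiled form; this text tells all that it offers.
- The arm moves only by the tool drive_tool, never from a script. Its argument "targets" is one flat list of numbers, 7 for each row, row after row: the turn, a rotation vector about the tool's x, y, z in degrees, then the shift along the tool's x, y, z in mm, then the opening, from 0 (shut) to 1 (fully open). In form: [wx, wy, wz, tx, ty, tz, fingers, wx, wy, wz, tx, ty, tz, fingers, ...]. A call has 1 to 12 rows; each row shifts and turns the commanded pose from where the row before left it, along the tool's axes as they then stand; what a row does not reach is not made up. A row lasts 1/8 s, in which the tool goes at most 62.5 mm and 10.7 degrees, less where a joint would pass 70% of its speed; a pose out of reach is approached as far as the arm can. A call is refused whole if a number of a shift passes 62.5 or a number of a turn 10.7, either way. A call with a gripper value outside its range is refused whole. The fingers move at their own pace and stop on an object; "grip_force" is the grip in N (left out, the last holds). Time passes only in rows, so rows that do not move let the fingers close. It gives the time, the measured TCP pose, the force and the opening at its end, in the units of the state.
- get_state(): the state, without advancing time (a new reading comes with each control period).
- get_image(name): name is "side" or "top"; returns the picture (400x640x3 uint8, red, green, blue); there is no depth.
- calibration(name): a dict with "mtx" (3x3 intrinsics, pixels), "world_to_cam" (4x4, takes a point from world to camera coordinates). Camera axes: x right, y down, z forward; pixel columns grow to the right and rows downward; lengths in m; the calibration is good to about 2 mm. A picture is of the moment at which its call begins. calibration takes no time and is no camera call.
- sign_off(): hands the job in, once; it reports no verdict.
The state is a dict: "clock": time; "qpos": joint angles; "qd": joint speeds; "effort": joint torques, N m; "position": TCP position; "ee_rot": TCP orientation; "contact_force": force on the tool from outside, world axes, zero at the start; "moment": the same for the moment, N m; "width": finger opening in m.
Only numpy, scipy, OpenCV 4.12 (cv2) and the standard library are available. Lean on these libraries where they do the work, as an engineer would, in place of code of your own. Each camera call takes 0.05 s, during which the arm holds its last target.

## Working session

There is one attempt and no reset: what is moved stays moved. The work goes in short steps, Python scripts to look and compute and a tool call to move; the robot and the scene stay as the last step left them, time stands still between calls to the robot, and variables do not carry over. Pictures are saved under pics/ and viewed, and the job is handed in when it is done.

Besides the shell and the picture viewer there is one more tool, called in YAML: its name, and indented under it one key for each argument. drive_tool: Moves the arm, as the interface text tells. Its arguments: {"type":"object","properties":{"targets":{"type":"array"},"grip_force":{"type":"number"}},"required":["targets"]}

```bash
mkdir -p pics; python3 - <<'E'
from rig import *
import cv2
for n in("top","side"):
    cv2.imwrite(f"pics/{n}0.png",get_image(n)[:,:,::-1]); c=calibration(n); print(c)
print(get_state())
E
```

```text
{'mtx': array([[448.11072075,   0.        , 323.91906251],
       [  0.        , 448.11072075, 197.14557862],
       [  0.        ,   0.        ,   1.        ]]), 'world_to_cam': array([[-0.06839631, -0.99764045,  0.00595663,  0.02096817],
       [-0.97698891,  0.06576904, -0.20289678,  0.61963369],
       [ 0.20202628, -0.01969695, -0.97918201,  0.80512037],
       [ 0.        ,  0.        ,  0.        ,  1.        ]])}
{'mtx': array([[399.05614571,   0.        , 327.29716405],
       [  0.        , 399.05614571, 203.20842038],
       [  0.        ,   0.        ,   1.        ]]), 'world_to_cam': array([[ 0.99625249, -0.08552958, -0.01287085, -0.61223808],
       [-0.07447225, -0.77256865, -0.63054862,  0.07385033],
       [ 0.04398694,  0.62914416, -0.77604302,  0.94628566],
       [ 0.        ,  0.        ,  0.        ,  1.        ]])}
{'clock': 0.1, 'qpos': array([ 1.02700770e+00,  2.76522981e-01,  1.50601626e+00, -2.51004388e-05,
        1.36069618e+00, -1.21022632e-01]), 'qd': array([ 0.00023434, -0.00059395, -0.00273581,  0.00060588,  0.00010201,
        0.000193  ]), 'effort': array([ 4.18701370e-05, -4.17700052e+01, -2.46403813e+01, -6.48953915e-05,
        5.80147011e-03,  2.03774960e-05]), 'position': array([0.23569066, 0.52395428, 0.23052734]), 'ee_rot': array([-2.56431428e-04,  2.09809677e-01,  9.77741901e-01, -7.80424438e-04]), 'contact_force': array([ 0.57891514, -0.60077984, -0.36863888]), 'moment': array([-0.0157273 ,  0.00182163, -0.0074238 ]), 'width': 0.08553113856319292}
```

View pics/top0.png

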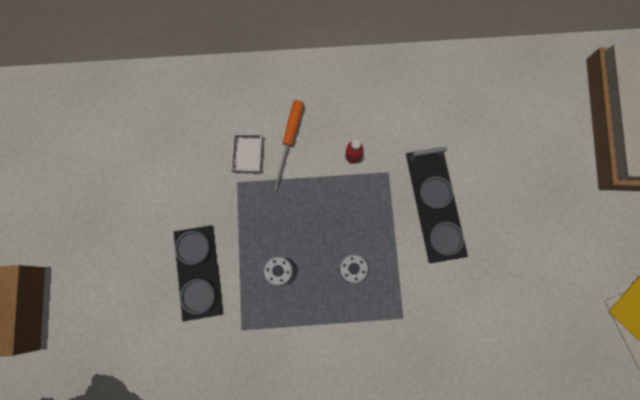

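View pics/side0.png

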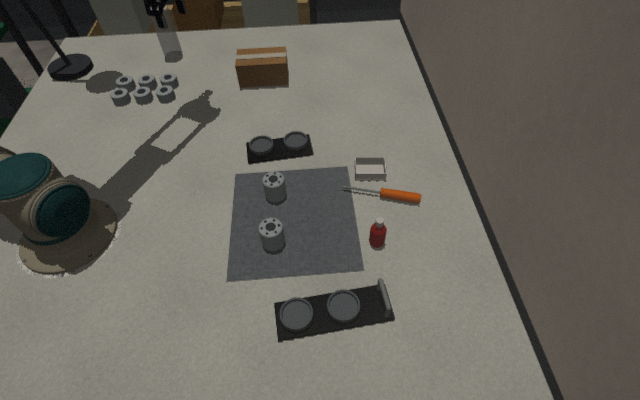

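The top view shows the hubs at (278,271) and (354,268). The light rack is on the left, with seats at (192,248) and (198,296). The heavy rack is on the right, with its handle at (430,152) and seats at (436,192) and (446,238). Next I'll measure these positions.

```bash
cat > h.py <<'E'
import numpy as np,cv2
from rig import *
def ray(n,uv,z):
    c=calibration(n);M=c["world_to_cam"];R,t=M[:3,:3],M[:3,3]
    d=R.T@np.linalg.inv(c["mtx"])@np.array([uv[0],uv[1],1.]);o=-R.T@t
    return o+d*(z-o[2])/d[2]
def proj(n,p):
    c=calibration(n);q=c["world_to_cam"]@np.append(p,1);q=c["mtx"]@q[:3];return q[:2]/q[2]
E
python3 - <<'E'
from h import *
t=cv2.imread("pics/top0.png");s=cv2.imread("pics/side0.png")
a=cv2.resize(t[120:330,165:475],None,fx=2.5,fy=2.5,interpolation=cv2.INTER_CUBIC)
cv2.imwrite("pics/tz.png",cv2.convertScaleAbs(a,alpha=1.8))
b=cv2.resize(s[120:350,220:430],None,fx=2.6,fy=2.6,interpolation=cv2.INTER_CUBIC)
cv2.imwrite("pics/sz.png",cv2.convertScaleAbs(b,alpha=1.8))
g=cv2.cvtColor(t,cv2.COLOR_BGR2GRAY)
print(g[248,165:230]);print(g[271,255:300]);print(g[192,405:475])
E
```

```text
[142 142 143 143 143 143 143 143 138 120  92  67  55  67  80  83  83  84
  84  83  84  83  83  84  83  84  81  84  84  83  83  84  83  83  83  83
  84  83  84  83  82  80  74  58  39  29  28  32  33  34  65 112 138 143
 144 146 146 146 145 147 147 147 145 143 143]
[ 85  85  83  84  88  89  89  90 102 126 140 136 119 117 131 141 125  92
  64  57  57  56  58  56  56  57  56  61  83 116 132 117  95  94 120 126
 106  77  55  47  43  44  54  71  82]
[142 143 142 142 143 142 142 133 103  61  37  34  32  34  40  61  72  77
  78  78  78  77  78  79  78  79  77  78  80  80  78  77  77  77  79  78
  79  81  78  78  79  78  77  78  69  63  70  88 118 140 146 145 145 146
 146 146 147 146 148 147 144 143 142 145 145 147 146 144 144 144]
```

View pics/tz.png

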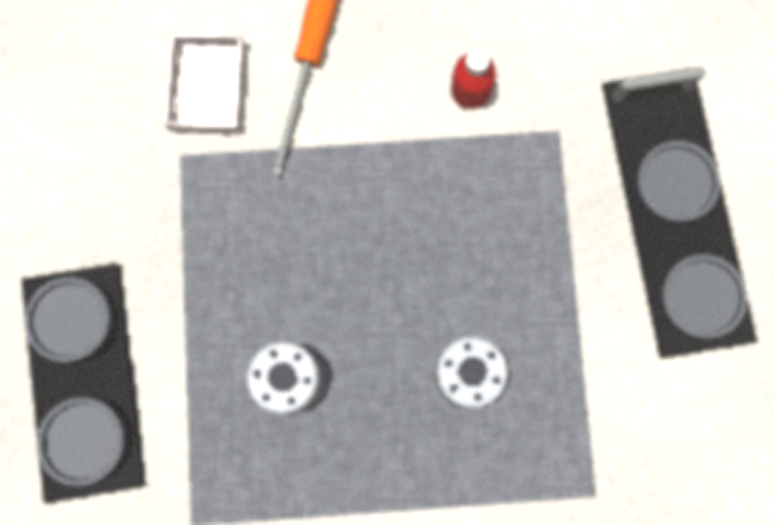

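View pics/sz.png

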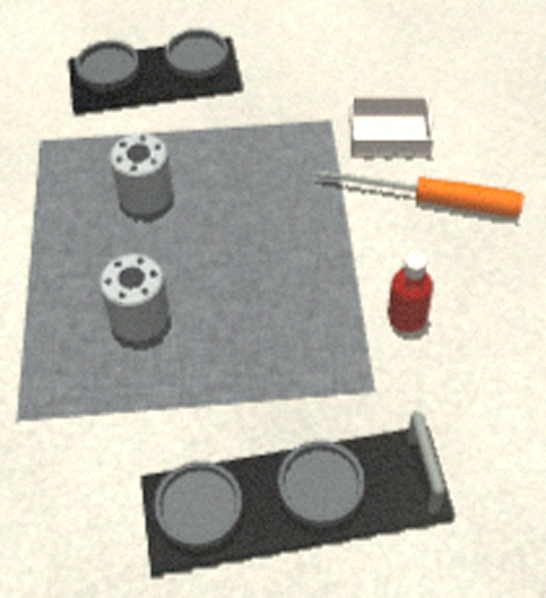

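```bash
cat > m.py <<'E'
from h import *
def circ(P):
    x,y=P[:,0],P[:,1];A=np.c_[2*x,2*y,np.ones(len(x))]
    k=np.ones(len(x),bool)
    for _ in range(4):
        s=np.linalg.lstsq(A[k],(x*x+y*y)[k],rcond=None)[0];r=np.sqrt(s[2]+s[0]**2+s[1]**2)
        e=abs(np.hypot(x-s[0],y-s[1])-r);k=e<max(.0008,2*np.median(e))
    return s[:2],r,k.mean()
def up(img,x0,y0,x1,y1,f=8):
    a=cv2.resize(img[y0:y1,x0:x1],None,fx=f,fy=f,interpolation=cv2.INTER_CUBIC)
    return a
def pts(n,mask,x0,y0,z,f=8):
    c=max(cv2.findContours(mask.astype(np.uint8),cv2.RETR_EXTERNAL,cv2.CHAIN_APPROX_NONE)[0],key=cv2.contourArea)[:,0]
    uv=(c+.5)/f-.5+[x0,y0]
    return np.array([ray(n,p,z) for p in uv]),uv
E
python3 - <<'E'
from m import *
T=cv2.cvtColor(cv2.imread("pics/top0.png"),cv2.COLOR_BGR2GRAY);S=cv2.cvtColor(cv2.imread("pics/side0.png"),cv2.COLOR_BGR2GRAY)
for n,img,rois in(("top",T,[(258,250,300,292),(334,248,374,288)]),("side",S,[(258,168,292,192),(256,212,290,241)])):
  for r in rois:
    a=up(img,*r);m=a>(108 if n=="top" else 100)
    m=cv2.morphologyEx(m.astype(np.uint8),cv2.MORPH_CLOSE,np.ones((41,41)))
    P,uv=pts(n,m,r[0],r[1],.061);c,rr,k=circ(P);print(n,"hub",c.round(4),rr.round(4),round(k,2),uv.min(0),uv.max(0))
# plates: dark (cups included) vs bright bench
for n,img,rois in(("top",T,[(168,220,228,325),(400,143,475,268)]),("side",S,[(240,130,320,166),(268,270,402,345)])):
  for r in rois:
    a=up(img,*r);m=a<(95 if n=="top" else 90)
    P,uv=pts(n,m,r[0],r[1],.01);c,sz,an=cv2.minAreaRect((P[:,:2]*1000).astype(np.float32));print(n,"plate",np.round(c,1),np.round(sz,1),round(an,1))
    # cups
    b=((a>54)&(a<100)).astype(np.uint8)*255
    cv2.imwrite(f"pics/m_{n}{r[0]}.png",cv2.resize(np.hstack([a,b]),None,fx=.3,fy=.3) if n=='top' else cv2.resize(np.vstack([a,b]),None,fx=.5,fy=.5))
E
```

```text
top hub [0.4857 0.0762] 0.0258 1.0 [263.3125 256.5625] [290.9375 284.6875]
top hub [ 0.4801 -0.0671] 0.0256 1.0 [339.8125 254.5625] [367.0625 282.1875]
side hub [0.4892 0.0863] 0.0329 0.83 [257.5625 167.5625] [291.4375 186.8125]
side hub [ 0.483  -0.0675] 0.0255 0.99 [258.4375 217.1875] [281.6875 236.4375]Traceback (most recent call last):
  File "<stdin>", line 12, in <module>
  File "m.py", line 15, in pts
    return np.array([ray(n,p,z) for p in uv]),uv
                     ~~~^^^^^^^
  File "h.py", line 4, in ray
    c=calibration(n);M=c["world_to_cam"];R,t=M[:3,:3],M[:3,3]
ValueError: time passes only in moves, steps and waits
```

```bash
python3 - <<'E'
s=open("h.py").read()
s=s.replace("def ray","_C={n:calibration(n) for n in('top','side')}\ndef ray",1).replace("c=calibration(n)","c=_C[n]");open("h.py","w").write(s)
E
cat > p.py <<'E'
from m import *
T=cv2.cvtColor(cv2.imread("pics/top0.png"),cv2.COLOR_BGR2GRAY);S=cv2.cvtColor(cv2.imread("pics/side0.png"),cv2.COLOR_BGR2GRAY)
for n,img,rois in(("top",T,[(168,220,228,325),(400,158,475,268)]),("side",S,[(240,130,320,166),(268,270,402,345)])):
  for r in rois:
    a=up(img,*r);m=a<(95 if n=="top" else 90)
    P,uv=pts(n,m,r[0],r[1],.01);c,sz,an=cv2.minAreaRect((P[:,:2]*1000).astype(np.float32));print(n,"plate",np.round(c,1),np.round(sz,1),round(an,1))
    b=((a>54)&(a<100)).astype(np.uint8)*255
    cv2.imwrite(f"pics/m_{n}{r[0]}.png",cv2.resize(np.hstack([a,b]),None,fx=.5,fy=.5) if n=='top' else cv2.resize(np.vstack([a,b]),None,fx=.5,fy=.5))
E
python3 p.py
```

```text
top plate [496.2 238.2] [180.   82.7] 5.7
top plate [ 596.3 -250.8] [223.8  81.4] 5.7
side plate [499.5 245.8] [180.9 110.7] 5.7
side plate [ 604.9 -248.7] [235.9  95. ] 5.9
```

```bash
python3 - <<'E'
from m import *
T=cv2.imread("pics/top0.png");S=cv2.imread("pics/side0.png")
out=[]
L=cv2.convertScaleAbs(T[220:330,165:235],alpha=2.2);H=cv2.convertScaleAbs(T[140:270,400:480],alpha=2.2)
L=cv2.resize(L,None,fx=4.5,fy=4.5,interpolation=cv2.INTER_NEAREST);H=cv2.resize(H,None,fx=4.5,fy=4.5,interpolation=cv2.INTER_NEAREST)
L=cv2.copyMakeBorder(L,0,H.shape[0]-L.shape[0],0,0,cv2.BORDER_CONSTANT)
cv2.imwrite("pics/cups.png",np.hstack([L,H]))
E
```

```text
(no output)
```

View pics/cups.png

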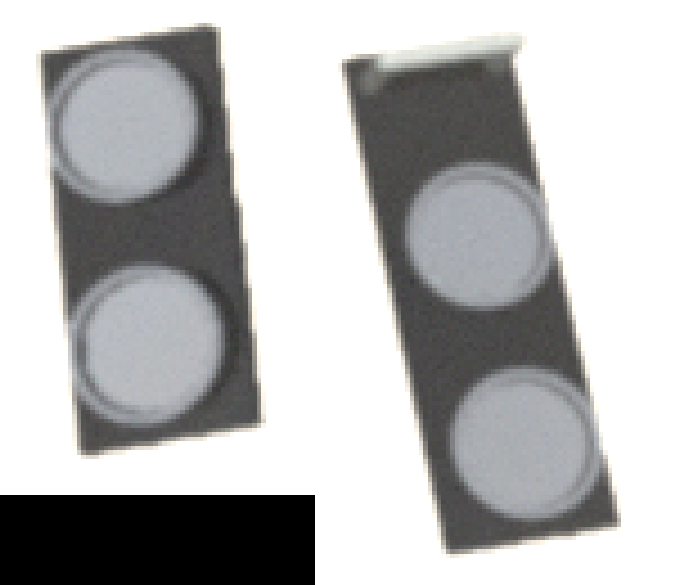

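```bash
cat > cups.py <<'E'
from m import *
from scipy.optimize import least_squares
T=cv2.cvtColor(cv2.imread("pics/top0.png"),cv2.COLOR_BGR2GRAY);S=cv2.cvtColor(cv2.imread("pics/side0.png"),cv2.COLOR_BGR2GRAY)
I={"top":T.astype(np.float32),"side":S.astype(np.float32)}
O={n:-_C[n]["world_to_cam"][:3,:3].T@_C[n]["world_to_cam"][:3,3] for n in _C} if 0 else None
import h
O={n:-h._C[n]["world_to_cam"][:3,:3].T@h._C[n]["world_to_cam"][:3,3] for n in h._C}
print({k:v.round(3) for k,v in O.items()})
def edge(n,c0,z,r,rng,lev=None):
    # sample radially on plane z, return strongest negative-going (bright->dark) edge positions
    d=np.array(c0)-O[n][:2];az=np.arctan2(d[1],d[0]);out=[]
    for th in az+np.radians(np.arange(-rng,rng+1,4)):
        rr=np.arange(r-.007,r+.007,.0003)
        uv=np.array([proj(n,[c0[0]+q*np.cos(th),c0[1]+q*np.sin(th),z]) for q in rr],np.float32)
        v=cv2.remap(I[n],uv[:,:1],uv[:,1:],cv2.INTER_LINEAR)[:,0]
        v=cv2.GaussianBlur(v[:,None],(1,7),1.5)[:,0];g=np.gradient(v);i=np.argmin(g)
        if g[i]<-1 and 2<i<len(rr)-3: out.append([c0[0]+rr[i]*np.cos(th),c0[1]+rr[i]*np.sin(th)])
    return np.array(out)
def fit(n,c0,z,r,rng):
    c=np.array(c0)
    for _ in range(3):
        P=edge(n,c,z,r,rng)
        s=least_squares(lambda p:np.hypot(*(P-p).T)-r,c,loss='soft_l1',f_scale=.0005);c=s.x
    return c,len(P),np.sqrt(np.mean(s.fun**2))
if __name__=="__main__":
  seeds={"L1":(192,248),"L0":(198,296),"H1":(436,192),"H0":(446,238)}
  for k,uv in seeds.items():
    c0=ray("top",uv,.032)[:2]
    for n in("top","side"):
        for z in(.030,.034):
            c,m,e=fit(n,c0,z,.0335,95);print(k,n,z,(c*1000).round(1),m,(e*1000).round(2))
E
python3 cups.py
```

```text
{'top': array([ 0.444, -0.004,  0.914]), 'side': array([ 0.574, -0.591,  0.773])}
L1 top 0.03 [543.2 241.9] 48 3.07
L1 top 0.034 [542.9 240.5] 48 2.97
L1 side 0.03 [548.2 234.3] 48 2.65
L1 side 0.034 [548.1 229.9] 48 2.7
L0 top 0.03 [449.6 228.9] 48 3.09
L0 top 0.034 [449.3 227.2] 48 2.96
L0 side 0.03 [453.1 226.1] 48 2.37
L0 side 0.034 [453.9 221. ] 48 2.37
H1 top 0.03 [ 622.4 -249.4] 35 0.5
H1 top 0.034 [ 621.5 -248.1] 35 0.49
H1 side 0.03 [ 625.1 -250. ] 35 1.85
H1 side 0.034 [ 624.8 -252.2] 35 1.54
H0 top 0.03 [ 527.7 -257.3] 48 3.23
H0 top 0.034 [ 527.6 -257.1] 35 0.4
H0 side 0.03 [ 532.1 -265.1] 47 2.71
H0 side 0.034 [ 532.6 -267.6] 48 2.63
```

```bash
cat > c2.py <<'E'
from cups import *
LV={"top":56,"side":50}
def edge2(n,c0,z,r,rng,lev):
    d=np.array(c0)-O[n][:2];az=np.arctan2(d[1],d[0]);out=[]
    for th in az+np.radians(np.arange(-rng,rng+1,3)):
        rr=np.arange(r-.006,r+.006,.0002)
        uv=np.array([proj(n,[c0[0]+q*np.cos(th),c0[1]+q*np.sin(th),z]) for q in rr],np.float32)
        v=cv2.remap(I[n],uv[:,:1],uv[:,1:],cv2.INTER_CUBIC)[:,0]
        # last downward crossing, must stay dark >=1.5mm after
        k=[i for i in range(len(v)-8) if v[i]>=lev and v[i+1]<lev and v[i+1:i+8].max()<lev]
        if k: out.append([c0[0]+rr[k[-1]]*np.cos(th),c0[1]+rr[k[-1]]*np.sin(th)])
    return np.array(out)
def fit2(n,c0,z,r,rng,lev):
    c=np.array(c0)
    for _ in range(4):
        P=edge2(n,c,z,r,rng,lev)
        s=least_squares(lambda p:np.hypot(*(P-p).T)-r,c,loss='soft_l1',f_scale=.0004);c=s.x
    return c,len(P),np.median(abs(s.fun))
if __name__=="__main__":
  print(S[314,275:320],S[140:165,262])
  seeds={"L1":(192,248),"L0":(198,296),"H1":(436,192),"H0":(446,238)}
  for k,uv in seeds.items():
    c0=ray("top",uv,.032)[:2]
    for n in("top","side"):
        for z in(.030,.034):
          try:
            c,m,e=fit2(n,c0,z,.0335,90,LV[n]);print(k,n,z,(c*1000).round(1),m,(e*1000).round(2))
          except Exception as ex: print(k,n,"fail",ex)
E
python3 c2.py
```

```text
{'top': array([ 0.444, -0.004,  0.914]), 'side': array([ 0.574, -0.591,  0.773])}
[67 36 25 40 48 72 58 55 75 72 74 75 80 78 74 75 76 76 73 77 79 75 76 76
 75 76 75 75 73 74 75 75 78 76 74 68 73 66 35 34 29 30 30 32 34] [ 71  69  69  69  69  68  72  67  73  71  71  64  35  32  32  20  20  22
  17  20  22  19  86 139 138]
L1 top 0.03 [543.8 244.9] 47 0.21
L1 top 0.034 [543.3 243.5] 48 0.3
L1 side 0.03 [548.2 236. ] 61 1.26
L1 side 0.034 [548.3 231.3] 61 1.46
L0 top 0.03 [449.2 235.9] 41 0.17
L0 top 0.034 [449.2 234.5] 41 0.2
L0 side 0.03 [454.4 226.7] 60 1.36
L0 side 0.034 [455.1 222. ] 60 1.32
H1 top 0.03 [ 622.1 -249.2] 42 0.21
H1 top 0.034 [ 621.2 -247.9] 42 0.36
H1 side 0.03 [ 625.1 -249.7] 39 0.2
H1 side 0.034 [ 624.8 -251.9] 39 0.22
H0 top 0.03 [ 527.8 -258.5] 42 0.2
H0 top 0.034 [ 527.3 -257.1] 42 0.23
H0 side 0.03 [ 530.6 -258.8] 38 0.21
H0 side 0.034 [ 530.9 -260.8] 38 0.4
```

drive_tool:
  targets: [0,0,-9.93,0,0,0,1,0,0,-9.93,0,0,0,1,0,0,-9.94,0,0,0,1,0,0,0,-22.9,-52.3,0,1,0,0,0,-22.9,-52.3,0,1,0,0,0,-22.9,-52.3,0,1,0,0,0,-22.9,-52.3,0,1,0,0,0,-22.9,-52.3,0,1,0,0,0,-22.9,-52.3,0,1,0,0,0,-22.9,-52.3,0,1,0,0,0,-22.9,-52.3,0,1,0,0,0,-22.9,-52.3,0,1]
  grip_force: 40

```text
clock: 1.6
position: [0.4872, 0.0742, 0.2311]
ee_rot: [-0.0, -0.049, 0.999, 0.0]
contact_force: [-0.4, 0.3, 0.0]
width: 0.0857
```

```bash
cat > st.py <<'E'
from rig import *
import numpy as np
from scipy.spatial.transform import Rotation as R
s=get_state();q=s["ee_rot"];M=R.from_quat([q[1],q[2],q[3],q[0]]).as_matrix()
print(s["clock"],"pos",(s["position"]*1000).round(1),"F",s["contact_force"].round(2),"mom",s["moment"].round(2),"w",round(s["width"]*1000,1))
print(M.round(4).tolist(),"q",s["qpos"].round(2),"eff",s["effort"].round(2))
import sys
if len(sys.argv)>2: print("tool shift to",(M.T@(np.array([float(a) for a in sys.argv[1:4]])-s["position"]*1000)).round(1))
E
python3 st.py 487 76 48
```

```text
1.6 pos [487.2  74.2 231.1] F [-0.44  0.31  0.03] mom [-0.02 -0.01  0.05] w 85.7
[[-0.9953, -0.0969, -0.0002], [-0.0969, 0.9953, 0.0004], [0.0002, 0.0004, -1.0]] q [ 0.01  0.15  1.67  0.    1.32 -1.66] eff [  3.47 -35.99 -22.82  -0.2    0.24   0.7 ]
tool shift to [  0.    1.7 183.1]
```

drive_tool:
  targets: [0,0,0,0,1.7,50,1,0,0,0,0,0,50,1,0,0,0,0,0,50,1,0,0,0,0,0,40,1,0,0,0,0,0,20,1,0,0,0,0,0,6,1,0,0,0,0,0,0,0,0,0,0,0,0,0,0,0,0,0,0,0,0,0,0,0,0,0,0,0,0,0,0,0,0,0,0,0]
  grip_force: 40

```text
clock: 2.98
position: [0.4876, 0.0775, 0.0164]
ee_rot: [0.001, -0.049, 0.999, -0.0]
contact_force: [-1.0, -0.6, 6.7]
width: 0.0527
```

```bash
python3 st.py; python3 - <<'E'
from h import *
for n in("top","side"):
    cv2.imwrite(f"pics/{n}1.png",get_image(n)[:,:,::-1])
t=cv2.imread("pics/top1.png")[160:340,180:340];s=cv2.imread("pics/side1.png")[100:280,200:360]
cv2.imwrite("pics/g1.png",cv2.resize(cv2.convertScaleAbs(np.hstack([t,s]),alpha=1.8),None,fx=2.5,fy=2.5))
E
```

```text
2.975 pos [487.6  77.5  16.4] F [-1.01 -0.58  6.68] mom [-0.14  0.08  0.04] w 52.7
[[-0.9952, -0.0974, 0.0025], [-0.0974, 0.9952, -0.0001], [-0.0025, -0.0004, -1.0]] q [ 0.02  0.38  1.98 -0.    0.78 -1.65] eff [  0.56 -35.91 -14.49   0.3   -0.21   0.05]
```

View pics/g1.png

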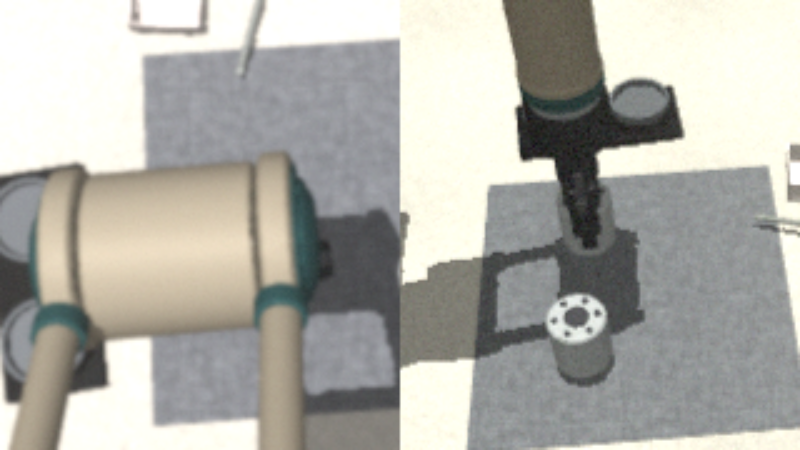

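The side view shows the jaws closed on hub 1 at about (278,190), with hub 2 undisturbed. Next I'll lift it just clear and weigh it.

drive_tool:
  targets: [0,0,0,0,0,-6,0,0,0,0,0,0,-10,0,0,0,0,0,0,0,0,0,0,0,0,0,0,0,0,0,0,0,0,0,0,0,0,0,0,0,0,0]

```text
clock: 3.82
position: [0.4864, 0.0777, 0.031]
ee_rot: [-0.0, -0.049, 0.999, 0.0]
contact_force: [-0.2, 0.3, -5.3]
width: 0.0532
```

```bash
python3 st.py; python3 - <<'E'
from h import *
for i in range(2):
    im=get_image("side"); print(get_state()["contact_force"].round(2))
cv2.imwrite("pics/side2.png",im[:,:,::-1])
s=im[100:280,200:360,::-1]
cv2.imwrite("pics/g2.png",cv2.resize(cv2.convertScaleAbs(s,alpha=1.8),None,fx=3,fy=3))
E
```

```text
3.825 pos [486.4  77.7  31. ] F [-0.19  0.3  -5.33] mom [0.03 0.03 0.  ] w 53.2
[[-0.9953, -0.0972, -0.0006], [-0.0972, 0.9953, 0.0001], [0.0006, 0.0001, -1.0]] q [ 0.02  0.36  1.96  0.    0.82 -1.65] eff [ 1.000e-02 -4.136e+01 -1.806e+01  0.000e+00  1.000e-02  0.000e+00]
[ 0.02  0.37 -6.04]
[ 0.38 -0.3  -6.64]
```

View pics/g2.png

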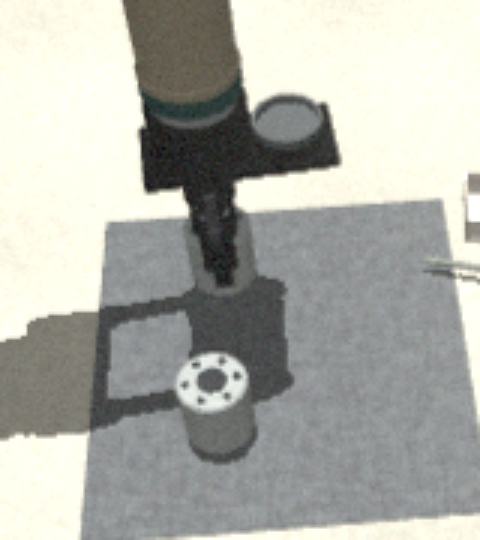

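```bash
python3 - <<'E'
from h import *
g=cv2.cvtColor(cv2.imread("pics/side2.png"),cv2.COLOR_BGR2GRAY)
for r in (172,176,180,184,188,192,196): print(r,g[r,258:292])
y=77.7;x=486.4
for dx in(0,3):
  p=np.array([x+dx,y,0])/1000
  for z in(.02,.045,.07):
    # silhouette edges of cylinder r=27 seen from camera: perpendicular to view dir in xy
    o=np.array([.574,-.591]);v=p[:2]-o;v/=np.linalg.norm(v);n=np.array([-v[1],v[0]])
    print(dx,z,"edges",[proj("side",[*(p[:2]+s*.0268*n),z]).round(1) for s in(1,-1)])
f=np.array([x,y-30])/1000
for z in(.034,.05): print("finger",z,[proj("side",[f[0]+s*.011,f[1],z]).round(1) for s in(-1,1)])
E
```

```text
172 [118 115 109 105 104  52  25  26  33  47  36  33  29  31  36  30  30  25
  20  20  21  42  45  63  66  83  87  83  80  82  82  83  79  77]
176 [80 79 74 64 61 48 27 17 21 20 18 29 38 40 37 34 25 21 24 21 30 54 62 60
 62 68 86 88 86 82 83 89 84 84]
180 [82 82 81 79 62 64 61 58 40 23 19 24 27 31 28 27 20 25 26 34 61 63 62 59
 55 58 69 79 86 81 86 84 85 84]
184 [80 82 83 86 76 55 60 54 57 37 22 26 22 13 21 20 24 22 23 19 34 61 60 58
 55 53 62 87 84 78 85 79 82 82]
188 [82 77 80 84 79 70 57 53 53 51 21 21 16 22 22  8 25 21 13 25 22 44 58 60
 57 52 60 72 83 84 86 83 82 81]
192 [82 79 77 82 80 77 66 57 56 59 57 58 51 41 18 18 22 15 22 33 51 58 62 59
 57 55 56 43 47 40 53 76 75 72]
196 [81 78 75 75 76 63 37 42 46 53 55 62 57 56 51 58 57 60 62 61 60 61 54 45
 43 44 41 41 44 43 40 43 41 43]
0 0.02 edges [array([263. , 191.1]), array([284.2, 187.4])]
0 0.045 edges [array([261.6, 184.4]), array([283.3, 180.7])]
0 0.07 edges [array([260.1, 177.5]), array([282.2, 173.8])]
3 0.02 edges [array([264.2, 190.9]), array([285.4, 187.4])]
3 0.045 edges [array([262.8, 184.3]), array([284.5, 180.7])]
3 0.07 edges [array([261.4, 177.3]), array([283.5, 173.7])]
finger 0.034 [array([268.5, 195.1]), array([277.5, 194.4])]
finger 0.05 [array([267.6, 190.7]), array([276.8, 190.1])]
```

```bash
python3 - <<'E'
from h import *
print("glue",ray("top",(355,160),0.0)*1e3, "tip",ray("top",(278,189),.005)*1e3,"handle",ray("top",(430,152),.06)*1e3)
E
python3 st.py 570 -20 60; python3 st.py 623.2 -249.2 60
```

```text
glue [708.53907231 -93.61360301   0.        ] tip [655.34664869  71.76729876   5.        ] handle [ 697.72165694 -238.12465739   60.        ]
3.925 pos [486.5  77.7  31.2] F [ 0.38 -0.3  -6.64] mom [0.   0.05 0.01] w 53.4
[[-0.9953, -0.0972, -0.0003], [-0.0972, 0.9953, 0.0001], [0.0003, 0.0001, -1.0]] q [ 0.02  0.36  1.96  0.    0.82 -1.65] eff [ 0.000e+00 -4.133e+01 -1.806e+01  0.000e+00  1.000e-02  0.000e+00]
tool shift to [ -73.6 -105.3  -28.9]
3.925 pos [486.5  77.7  31.2] F [ 0.38 -0.3  -6.64] mom [0.   0.05 0.01] w 53.4
[[-0.9953, -0.0972, -0.0003], [-0.0972, 0.9953, 0.0001], [0.0003, 0.0001, -1.0]] q [ 0.02  0.36  1.96  0.    0.82 -1.65] eff [ 0.000e+00 -4.133e+01 -1.806e+01  0.000e+00  1.000e-02  0.000e+00]
tool shift to [-104.2 -338.6  -28.9]
```

drive_tool:
  targets: [0,0,0,0,0,-15,0,0,0,0,0,0,-13.9,0,0,0,0,-24.5,-35.1,0,0,0,0,0,-24.5,-35.1,0,0,0,0,0,-24.6,-35.1,0,0,0,0,0,-5.1,-38.9,0,0,0,0,0,-5.1,-38.9,0,0,0,0,0,-5.1,-38.9,0,0,0,0,0,-5.1,-38.9,0,0,0,0,0,-5.1,-38.9,0,0,0,0,0,-5.1,-38.8,0,0,0,0,0,0,0,0,0]

```text
clock: 5.42
position: [0.6244, -0.2532, 0.0603]
ee_rot: [0.001, -0.047, 0.999, -0.001]
contact_force: [-0.5, 0.7, -5.0]
width: 0.0528
```

drive_tool:
  targets: [0,0,0,0,0,3,0,0,0,0,0,0,0,0]

```text
clock: 5.68
position: [0.6224, -0.2479, 0.0566]
ee_rot: [-0.001, -0.049, 0.999, 0.001]
contact_force: [-0.9, -0.0, -6.6]
width: 0.0531
```

```bash
python3 st.py 623.2 -249.2 57; python3 - <<'E'
from h import *
for n in("top","side"):
    cv2.imwrite(f"pics/{n}3.png",get_image(n)[:,:,::-1])
t=cv2.imread("pics/top3.png")[130:290,340:500];s=cv2.imread("pics/side3.png")[210:370,250:410]
cv2.imwrite("pics/g3.png",cv2.resize(cv2.convertScaleAbs(np.hstack([t,s]),alpha=1.8),None,fx=2.5,fy=2.5))
E
```

```text
5.675 pos [ 622.4 -247.9   56.6] F [-0.88 -0.05 -6.62] mom [ 0.02 -0.01  0.01] w 53.1
[[-0.9952, -0.0979, -0.0018], [-0.098, 0.9952, 0.0014], [0.0017, 0.0016, -1.0]] q [-0.48  0.54  1.52  0.    1.07 -2.15] eff [-4.500e-01 -5.736e+01 -2.330e+01 -4.000e-02 -6.000e-02  0.000e+00]
tool shift to [-0.6 -1.4 -0.4]
```

View pics/g3.png

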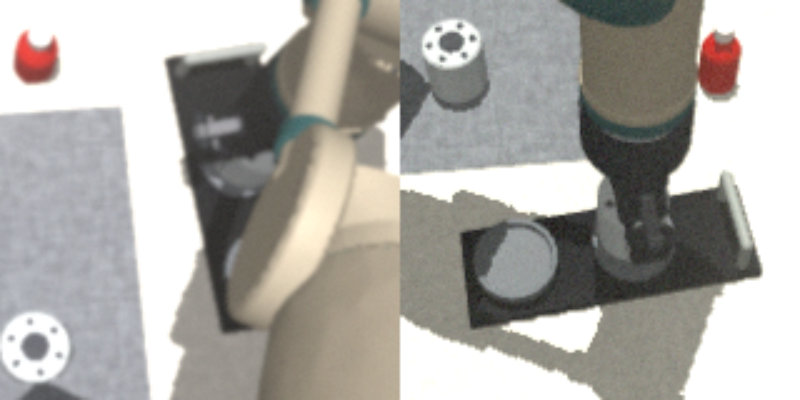

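drive_tool:
  targets: [0,0,0,-0.6,-1.4,0,0,0,0,0,0,0,0,0,0,0,0,0,0,0,0,0,0,0,0,0,0,0]

```text
clock: 6.28
position: [0.624, -0.2505, 0.0572]
ee_rot: [0.0, -0.049, 0.999, 0.0]
contact_force: [-0.6, 0.4, -5.8]
width: 0.0529
```

```bash
python3 st.py 623.2 -249.2 44; python3 - <<'E'
from h import *
cv2.imwrite("pics/side4.png",get_image("side")[:,:,::-1])
s=cv2.imread("pics/side4.png")[260:340,270:400]
cv2.imwrite("pics/g4.png",cv2.resize(cv2.convertScaleAbs(s,alpha=2.4),None,fx=6,fy=6,interpolation=cv2.INTER_CUBIC))
E
```

```text
6.275 pos [ 624.  -250.5   57.2] F [-0.64  0.45 -5.78] mom [-0.01 -0.05 -0.03] w 52.9
[[-0.9953, -0.0972, 0.0], [-0.0972, 0.9953, 0.0001], [-0.0, 0.0001, -1.0]] q [-0.49  0.55  1.52  0.    1.08 -2.15] eff [ 3.000e-02 -5.761e+01 -2.313e+01 -0.000e+00 -0.000e+00  0.000e+00]
tool shift to [ 0.6  1.4 13.2]
```

View pics/g4.png

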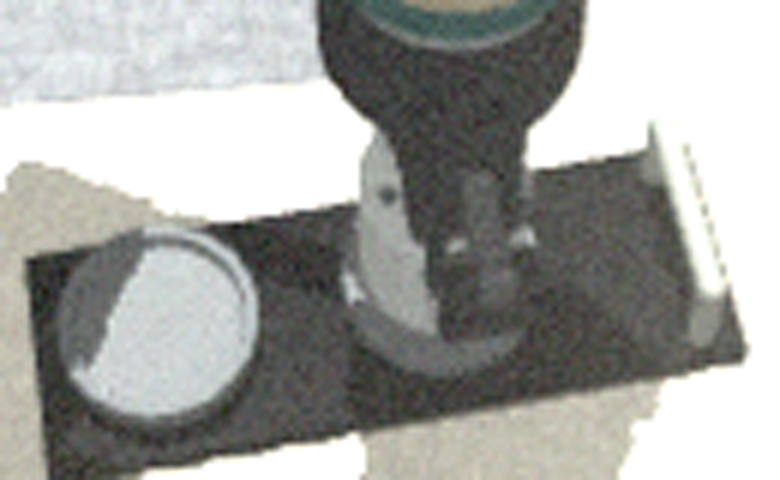

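drive_tool:
  targets: [0,0,0,0.6,1.4,4,0,0,0,0,0,0,4,0,0,0,0,0,0,3,0,0,0,0,0,0,0,0]

```text
clock: 6.82
position: [0.623, -0.2491, 0.0456]
ee_rot: [-0.0, -0.049, 0.999, 0.0]
contact_force: [0.4, 0.3, -5.4]
width: 0.0533
```

```bash
python3 st.py 623.2 -249.2 43
```

```text
6.825 pos [ 623.  -249.1   45.6] F [ 0.39  0.3  -5.44] mom [ 0.   -0.05 -0.  ] w 53.3
[[-0.9953, -0.0972, -0.0008], [-0.0972, 0.9953, 0.0005], [0.0007, 0.0005, -1.0]] q [-0.48  0.56  1.53  0.    1.05 -2.15] eff [-0.000e+00 -5.761e+01 -2.267e+01 -1.000e-02 -3.000e-02  0.000e+00]
tool shift to [-0.2 -0.1  2.6]
```

drive_tool:
  targets: [0,0,0,0,0,1.5,0,0,0,0,0,0,1,0,0,0,0,0,0,0,0]

```text
clock: 7.2
position: [0.6232, -0.2492, 0.0436]
ee_rot: [-0.0, -0.049, 0.999, 0.0]
contact_force: [-0.5, 0.6, -4.6]
width: 0.053
```

drive_tool:
  targets: [0,0,0,0,0,1.5,0,0,0,0,0,0,1,0,0,0,0,0,0,0,0]

```text
clock: 7.58
position: [0.6231, -0.2492, 0.041]
ee_rot: [-0.0, -0.049, 0.999, 0.0]
contact_force: [-0.1, 0.7, -6.7]
width: 0.053
```

drive_tool:
  targets: [0,0,0,0,0,1.5,0,0,0,0,0,0,1,0,0,0,0,0,0,0,0]

```text
clock: 7.95
position: [0.6233, -0.2492, 0.0389]
ee_rot: [0.0, -0.049, 0.999, -0.0]
contact_force: [-0.2, 0.6, -5.6]
width: 0.0525
```

drive_tool:
  targets: [0,0,0,0,0,1.5,0,0,0,0,0,0,1,0,0,0,0,0,0,0,0]

```text
clock: 8.32
position: [0.6234, -0.2493, 0.037]
ee_rot: [0.0, -0.049, 0.999, -0.0]
contact_force: [-2.8, 0.2, 2.0]
width: 0.0533
```

drive_tool:
  targets: [0,0,0,0.6,0,1,0,0,0,0,0,0,1,0,0,0,0,0,0,0,0]

```text
clock: 8.7
position: [0.6232, -0.2493, 0.0343]
ee_rot: [0.001, -0.049, 0.999, -0.0]
contact_force: [0.5, 2.0, 2.4]
width: 0.0534
```

drive_tool:
  targets: [0,0,0,0,0,1,0,0,0,0,0,0,1,0,0,0,0,0,0,0,0]

```text
clock: 9.07
position: [0.6232, -0.2493, 0.0322]
ee_rot: [0.001, -0.049, 0.999, -0.0]
contact_force: [1.6, 1.8, 1.6]
width: 0.0527
```

drive_tool:
  targets: [0,0,0,0,0,1,0,0,0,0,0,0,1,0,0,0,0,0,0,0,0]

```text
clock: 9.45
position: [0.6232, -0.2493, 0.0302]
ee_rot: [0.001, -0.049, 0.999, -0.0]
contact_force: [2.7, 3.2, 1.3]
width: 0.0526
```

drive_tool:
  targets: [0,0,0,0,0,0.7,0,0,0,0,0,0,0,0]

```text
clock: 9.7
position: [0.6231, -0.2493, 0.0296]
ee_rot: [0.001, -0.049, 0.999, -0.0]
contact_force: [2.7, 2.6, 2.3]
width: 0.0529
```

drive_tool:
  targets: [0,0,0,0,0,0.7,0,0,0,0,0,0,0,0]

```text
clock: 9.95
position: [0.6231, -0.2493, 0.0294]
ee_rot: [0.001, -0.049, 0.999, -0.0]
contact_force: [3.4, 1.6, 4.6]
width: 0.0531
```

drive_tool:
  targets: [0,0,0,0,0,0.7,0,0,0,0,0,0,0,0]

```text
clock: 10.2
position: [0.6232, -0.2493, 0.0291]
ee_rot: [0.001, -0.049, 0.999, -0.0]
contact_force: [2.6, 2.9, 7.4]
width: 0.0528
```

drive_tool:
  targets: [0,0,0,0,0,0.6,0,0,0,0,0,0,0,0]

```text
clock: 10.45
position: [0.6232, -0.2493, 0.0289]
ee_rot: [0.001, -0.049, 0.999, -0.0]
contact_force: [1.0, 3.7, 9.0]
width: 0.053
```

drive_tool:
  targets: [0,0,0,0,0,0.5,0,0,0,0,0,0,0,0]

```text
clock: 10.7
position: [0.6232, -0.2493, 0.0288]
ee_rot: [0.001, -0.049, 0.999, -0.0]
contact_force: [0.9, 3.9, 10.9]
width: 0.0528
```

drive_tool:
  targets: [0,0,0,0,0,0.6,0,0,0,0,0,0,0,0]

```text
clock: 10.95
position: [0.6232, -0.2493, 0.0285]
ee_rot: [0.001, -0.049, 0.999, -0.0]
contact_force: [0.9, 3.9, 11.8]
width: 0.0531
```

drive_tool:
  targets: [0,0,0,0,0,0.5,0,0,0,0,0,0,0,0]

```text
clock: 11.2
position: [0.6232, -0.2493, 0.0284]
ee_rot: [0.001, -0.049, 0.999, -0.0]
contact_force: [1.0, 4.4, 14.4]
width: 0.053
```

drive_tool:
  targets: [0,0,0,0,0,-1.5,0,0,0,0,0,0,0,1,0,0,0,0,0,0,1,0,0,0,0,0,0,1,0,0,0,0,0,0,1]

```text
clock: 11.82
position: [0.6222, -0.2494, 0.0268]
ee_rot: [-0.001, -0.049, 0.999, 0.0]
contact_force: [-0.0, -0.6, 0.2]
width: 0.0852
```

```bash
python3 st.py 481.5 -67 110; python3 - <<'E'
from h import *
cv2.imwrite("pics/side5.png",get_image("side")[:,:,::-1])
s=cv2.imread("pics/side5.png")[240:340,270:400]
cv2.imwrite("pics/g5.png",cv2.resize(cv2.convertScaleAbs(s,alpha=2.4),None,fx=5,fy=5,interpolation=cv2.INTER_CUBIC))
E
```

```text
11.825 pos [ 622.2 -249.4   26.8] F [-0.05 -0.63  0.17] mom [0.01 0.02 0.01] w 85.2
[[-0.9953, -0.0971, -0.0011], [-0.0972, 0.9953, 0.0003], [0.0011, 0.0004, -1.0]] q [-0.48  0.57  1.55 -0.    1.01 -2.15] eff [-2.000e-02 -5.401e+01 -1.999e+01 -1.000e-02  1.000e-02 -0.000e+00]
tool shift to [122.4 195.2 -82.9]
```

View pics/g5.png

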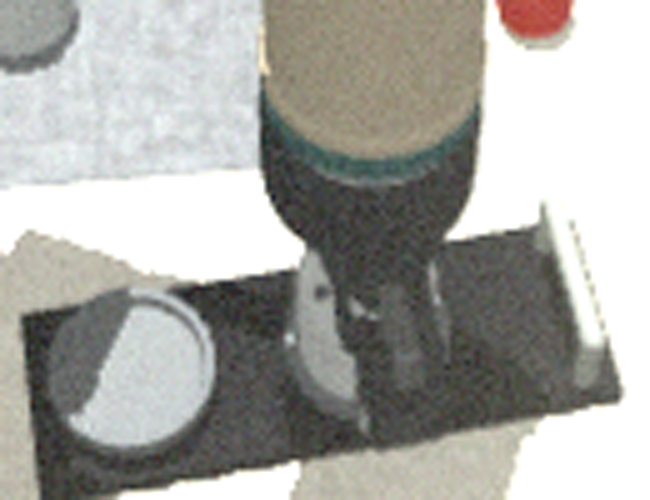

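Hub 1 is seated and released, and its lower body sits inside the cup at about (335,320). Next is hub 2.

drive_tool:
  targets: [0,0,0,0,0,-20,1,0,0,0,0,0,-40,1,0,0,0,0,0,-23,1,0,0,0,24.5,39,0,1,0,0,0,24.5,39,0,1,0,0,0,24.5,39,0,1,0,0,0,24.5,39,0,1,0,0,0,24.4,39.2,0,1,0,0,0,0,0,0,1,0,0,0,0,0,0,1]

```text
clock: 13.12
position: [0.4827, -0.0673, 0.1108]
ee_rot: [0.001, -0.049, 0.999, -0.0]
contact_force: [-0.3, -1.8, -0.1]
width: 0.0854
```

```bash
python3 st.py 481.5 -67 15; python3 - <<'E'
from h import *
for n in("top","side"):
    cv2.imwrite(f"pics/{n}6.png",get_image(n)[:,:,::-1])
t=cv2.imread("pics/top6.png")[130:330,300:480];s=cv2.imread("pics/side6.png")[150:350,230:410]
cv2.imwrite("pics/g6.png",cv2.resize(cv2.convertScaleAbs(np.hstack([t,s]),alpha=1.8),None,fx=2.2,fy=2.2))
E
```

```text
13.125 pos [482.7 -67.3 110.8] F [-0.29 -1.82 -0.07] mom [ 0.   -0.01 -0.  ] w 85.4
[[-0.9952, -0.0977, 0.0018], [-0.0977, 0.9952, -0.0009], [-0.0017, -0.001, -1.0]] q [-0.28  0.25  1.87 -0.    1.02 -1.95] eff [  0.54 -36.07 -19.41   0.04   0.13   0.  ]
tool shift to [ 1.4  0.5 95.8]
```

View pics/g6.png

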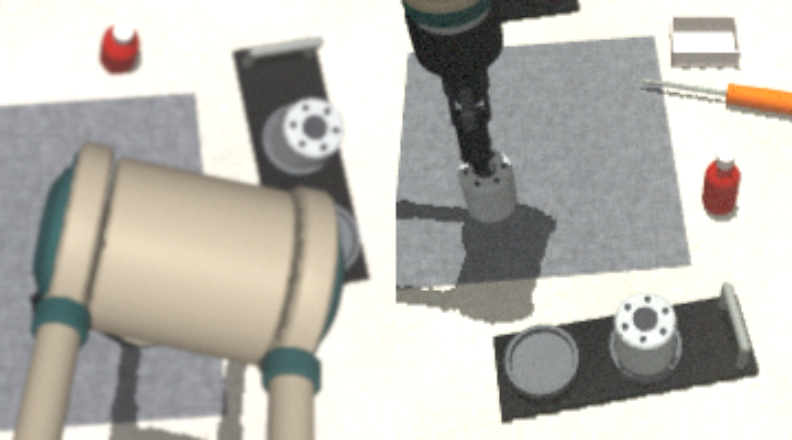

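Hub 1 stands upright in the seat next to the handle, at about (645,330) in this crop, and nothing else has moved. I'll descend on hub 2.

drive_tool:
  targets: [0,0,0,0.7,0.3,30,1,0,0,0,0,0,40,1,0,0,0,0,0,20,1,0,0,0,0,0,5.8,1,0,0,0,0,0,0,0,0,0,0,0,0,0,0,0,0,0,0,0,0,0,0,0,0,0,0,0,0,0,0,0,0,0,0,0]
  grip_force: 40

```text
clock: 14.35
position: [0.4823, -0.067, 0.0156]
ee_rot: [0.001, -0.049, 0.999, -0.0]
contact_force: [0.1, 0.4, 6.7]
width: 0.0532
```

```bash
python3 st.py
```

```text
14.35 pos [482.3 -67.   15.6] F [0.08 0.4  6.71] mom [ 0.02 -0.03 -0.09] w 53.2
[[-0.9953, -0.0972, 0.0027], [-0.0972, 0.9953, -0.0007], [-0.0026, -0.001, -1.0]] q [-0.28  0.37  1.99  0.    0.77 -1.95] eff [ 2.200e-01 -3.536e+01 -1.373e+01 -1.000e-02  6.000e-02 -5.000e-02]
```

drive_tool:
  targets: [0,0,0,0,0,-6,0,0,0,0,0,0,-10,0,0,0,0,0,0,0,0,0,0,0,0,0,0,0,0,0,0,0,0,0,0,0,0,0,0,0,0,0]

```text
clock: 15.1
position: [0.4809, -0.0666, 0.0303]
ee_rot: [-0.0, -0.049, 0.999, 0.0]
contact_force: [-0.2, -0.2, -2.7]
width: 0.053
```

```bash
python3 st.py; python3 - <<'E'
from h import *
for i in range(3):
    im=get_image("side"); print(get_state()["contact_force"].round(2))
cv2.imwrite("pics/side7.png",im[:,:,::-1])
g=cv2.cvtColor(im,cv2.COLOR_RGB2GRAY)
for r in (216,222,226,230,234,238,242): print(r,g[r,250:292])
cv2.imwrite("pics/g7.png",cv2.resize(cv2.convertScaleAbs(im[180:280,220:340,::-1],alpha=1.8),None,fx=5,fy=5))
E
```

```text
15.1 pos [480.9 -66.6  30.3] F [-0.22 -0.21 -2.69] mom [ 0.   -0.02  0.02] w 53.0
[[-0.9953, -0.0972, -0.0006], [-0.0972, 0.9953, 0.0002], [0.0005, 0.0003, -1.0]] q [-0.28  0.35  1.98  0.    0.81 -1.95] eff [ 1.000e-02 -3.893e+01 -1.688e+01  0.000e+00  1.000e-02 -0.000e+00]
[-0.02 -0.21 -2.14]
[ 0.33 -0.74 -1.87]
[-1.01 -0.49 -2.14]
216 [87 88 86 87 87 86 82 38 18 17 26 15 20 21 20 19 26 27 28 12 21  9 17 12
 21 29 54 65 73 83 81 89 85 85 82 86 87 91 85 85 89 93]
222 [84 84 86 83 78 83 82 72 58 38 19 15 29 34 28 33 35 30 31 29 20 21 24 24
 23 22 27 40 49 59 65 66 94 92 92 91 90 90 86 81 85 83]
226 [81 81 81 86 86 85 83 69 64 63 39 19 25 18 24 26 32 28 32 33 25 22 17 18
 20 20 29 56 61 61 60 60 70 85 84 87 87 80 82 82 83 84]
230 [88 85 87 85 87 83 85 81 67 62 58 43 20 17 21 29 33 34 37 39 36 23 26 27
 23 41 70 68 58 58 60 57 58 75 82 79 89 87 87 90 87 82]
234 [89 86 89 88 81 84 84 83 79 63 60 58 42 20 26 22 20 27 26 32 31 22 20 13
 25 27 33 65 63 58 62 54 55 63 84 84 85 87 86 87 87 90]
238 [86 86 84 84 80 81 82 83 79 77 66 60 57 53 23 21 15 27 24 14 22 20 16 25
 23 11 30 48 62 61 58 60 55 56 75 78 78 74 81 88 91 85]
242 [43 39 45 42 42 40 42 43 43 45 43 54 61 59 45 23 24 18 23 26 23 20 16 18
 22 25 45 54 62 62 64 56 51 42 42 40 45 43 45 39 44 40]
```

View pics/g7.png

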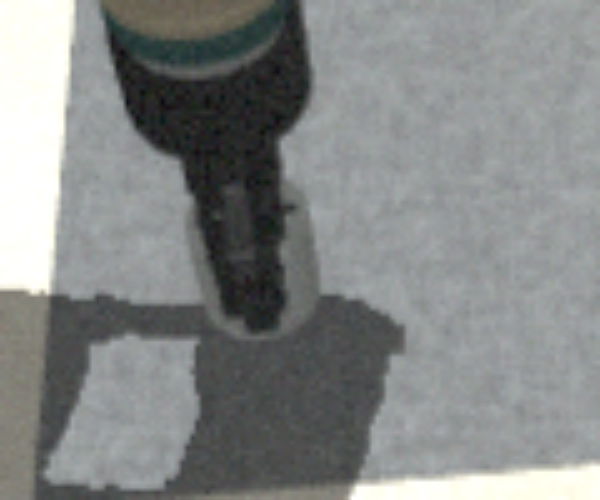

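```bash
cat > c3.py <<'E'
from cups import *
def edge3(n,c0,z,r,rng):
    d=np.array(c0)-O[n][:2];az=np.arctan2(d[1],d[0]);out=[]
    for th in az+np.radians(np.arange(-rng,rng+1,3)):
        rr=np.arange(r-.003,r+.005,.0002)
        uv=np.array([proj(n,[c0[0]+q*np.cos(th),c0[1]+q*np.sin(th),z]) for q in rr],np.float32)
        v=cv2.remap(I[n],uv[:,:1],uv[:,1:],cv2.INTER_CUBIC)[:,0]
        end=v[-5:].mean()
        if end>110: k=[i for i in range(len(v)-1) if v[i]<105<=v[i+1]]
        elif end<42: k=[i for i in range(len(v)-1) if v[i]>=48>v[i+1]]
        else: k=[]
        if k: out.append([c0[0]+rr[k[-1]]*np.cos(th),c0[1]+rr[k[-1]]*np.sin(th),end])
    return np.array(out)
for k,c0 in {"L1":(.5455,.244),"L0":(.451,.235)}.items():
  for z in(.030,.034):
    c=np.array(c0)
    for _ in range(6):
        P=edge3("side",c,z,.0335,90);b=(P[:,2]>100).sum()
        s=least_squares(lambda p:np.hypot(*(P[:,:2]-p).T)-.0335,c,loss='soft_l1',f_scale=.0004);c=s.x
    print(k,z,(c*1e3).round(1),len(P),b,(np.median(abs(s.fun))*1e3).round(2))
# hub2 tool offset prediction in side7
x,y=480.9,-66.6
for dx in(0,3):
  p=np.array([x+dx,y])/1000;v=p-O["side"][:2];v/=np.linalg.norm(v);nn=np.array([-v[1],v[0]])
  for z in(.02,.045,.07): print(dx,z,[proj("side",[*(p+q*.0268*nn),z]).round(1) for q in(1,-1)])
for z in(.034,.05,.07): print("finger",z,[proj("side",[x/1e3+q*.011,y/1e3-.030,z]).round(1) for q in(-1,1)])
E
python3 c3.py
```

```text
{'top': array([ 0.444, -0.004,  0.914]), 'side': array([ 0.574, -0.591,  0.773])}
L1 0.03 [546.9 249.3] 51 44 0.38
L1 0.034 [547.2 244.6] 50 44 0.39
L0 0.03 [452.3 240.5] 57 45 0.2
L0 0.034 [453.  235.8] 57 45 0.22
0 0.02 [array([259.6, 239.5]), array([282.9, 234.3])]
0 0.045 [array([258. , 233.2]), array([281.7, 228. ])]
0 0.07 [array([256.3, 226.6]), array([280.6, 221.3])]
3 0.02 [array([261. , 239.4]), array([284.2, 234.3])]
3 0.045 [array([259.4, 233.1]), array([283.1, 227.9])]
3 0.07 [array([257.7, 226.5]), array([282. , 221.3])]
finger 0.034 [array([265.5, 245. ]), array([275.5, 244.2])]
finger 0.05 [array([264.5, 240.9]), array([274.6, 240.1])]
finger 0.07 [array([263.2, 235.7]), array([273.6, 234.9])]
```

Hub 2 pulls only about 2.2 N, so it's a light one and goes to the light rack, seat 0.

drive_tool:
  targets: [0,0,0,0,0,-13.4,0,0,0,0,0,0,-13.3,0,0,0,0,0.5,25,0,0,0,0,0,0,43,0,0,0,0,0,0,43,0,0,0,0,0,0,43,0,0,0,0,0,0,43,0,0,0,0,0,0,43,0,0,0,0,0,0,37.9,0,0,0,0,0,0,25,0,0,0,0,0,0,0,0,0,0,0,0,0,0,0,0]

```text
clock: 16.75
position: [0.4513, 0.2343, 0.0579]
ee_rot: [0.0, -0.049, 0.999, -0.0]
contact_force: [-0.7, -0.0, -2.5]
width: 0.0531
```

drive_tool:
  targets: [0,0,0,0,0,0,0,0,0,0,0,0,0,0]

```text
clock: 17.0
position: [0.4514, 0.234, 0.0574]
ee_rot: [0.0, -0.048, 0.999, -0.0]
contact_force: [0.4, -0.7, -2.5]
width: 0.0531
```

```bash
python3 st.py 451 234.8 50; python3 - <<'E'
from h import *
for n in("top","side"):
    cv2.imwrite(f"pics/{n}8.png",get_image(n)[:,:,::-1])
s=cv2.imread("pics/side8.png")[80:180,210:340]
cv2.imwrite("pics/g8.png",cv2.resize(cv2.convertScaleAbs(s,alpha=2.),None,fx=5,fy=5,interpolation=cv2.INTER_CUBIC))
E
```

```text
17.0 pos [451.4 234.   57.4] F [ 0.41 -0.68 -2.49] mom [0.01 0.07 0.03] w 53.1
[[-0.9954, -0.0959, 0.0], [-0.0959, 0.9954, -0.0001], [-0.0, -0.0001, -1.0]] q [ 0.34  0.34  1.9  -0.    0.9  -1.33] eff [  0.08 -40.19 -18.73   0.     0.    -0.  ]
tool shift to [0.3 0.9 7.4]
```

View pics/g8.png

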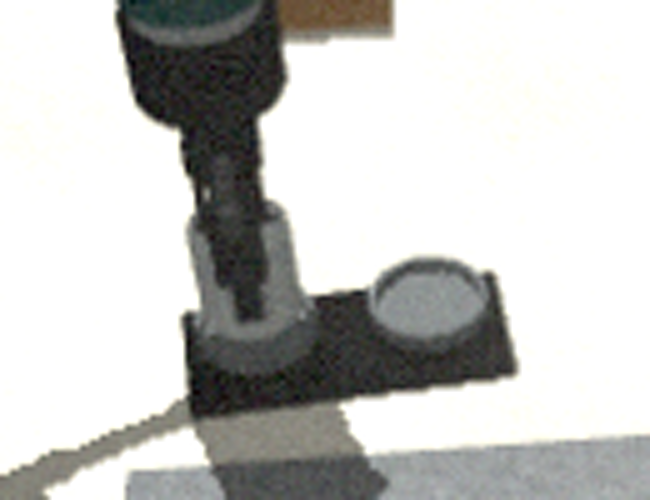

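drive_tool:
  targets: [0,0,0,0.3,0.9,4,0,0,0,0,0,0,3,0,0,0,0,0,0,0,0,0,0,0,0,0,0,0]

```text
clock: 17.6
position: [0.4509, 0.2357, 0.0503]
ee_rot: [0.0, -0.049, 0.999, 0.0]
contact_force: [0.5, -0.5, -2.4]
width: 0.0533
```

drive_tool:
  targets: [0,0,0,0,0,1.5,0,0,0,0,0,0,1.5,0,0,0,0,0,0,0,0]

```text
clock: 17.98
position: [0.4507, 0.2356, 0.0472]
ee_rot: [-0.0, -0.049, 0.999, 0.0]
contact_force: [-0.3, 0.6, -2.4]
width: 0.0533
```

drive_tool:
  targets: [0,0,0,0,0,1,0,0,0,0,0,0,1,0,0,0,0,0,0,0,0]

```text
clock: 18.35
position: [0.4508, 0.2356, 0.0452]
ee_rot: [-0.0, -0.049, 0.999, 0.0]
contact_force: [-0.6, -0.1, -1.6]
width: 0.0527
```

drive_tool:
  targets: [0,0,0,0,-0.5,1,0,0,0,0,0,0,1,0,0,0,0,0,0,0,0]

```text
clock: 18.73
position: [0.4511, 0.2353, 0.0433]
ee_rot: [0.0, -0.049, 0.999, 0.0]
contact_force: [-0.5, 1.2, -2.0]
width: 0.0529
```

drive_tool:
  targets: [0,0,0,0,0,1,0,0,0,0,0,0,1,0,0,0,0,0,0,0,0]

```text
clock: 19.1
position: [0.4511, 0.2353, 0.0413]
ee_rot: [0.0, -0.049, 0.999, 0.0]
contact_force: [0.6, 1.0, -0.5]
width: 0.053
```

drive_tool:
  targets: [0,0,0,0,0,1,0,0,0,0,0,0,1,0,0,0,0,0,0,0,0]

```text
clock: 19.48
position: [0.4511, 0.2353, 0.04]
ee_rot: [0.0, -0.049, 0.999, 0.0]
contact_force: [-1.5, 2.8, 5.3]
width: 0.053
```

drive_tool:
  targets: [0,0,0,0.2,0.4,1,0,0,0,0,0,0,1,0,0,0,0,0,0,1,0,0,0,0,0,0,0,0]

```text
clock: 19.98
position: [0.4511, 0.2354, 0.0371]
ee_rot: [0.001, -0.049, 0.999, -0.0]
contact_force: [-0.4, 0.5, 5.9]
width: 0.0533
```

drive_tool:
  targets: [0,0,0,0,0,1,0,0,0,0,0,0,1,0,0,0,0,0,0,1,0,0,0,0,0,0,0,0]

```text
clock: 20.48
position: [0.4511, 0.2354, 0.0342]
ee_rot: [0.001, -0.049, 0.999, -0.0]
contact_force: [-1.8, 0.4, 5.2]
width: 0.0529
```

drive_tool:
  targets: [0,0,0,0,0,1,0,0,0,0,0,0,1,0,0,0,0,0,0,0,0]

```text
clock: 20.85
position: [0.4512, 0.2354, 0.0322]
ee_rot: [0.001, -0.049, 0.999, -0.0]
contact_force: [-1.5, 1.0, 5.0]
width: 0.0532
```

drive_tool:
  targets: [0,0,0,0,0,1,0,0,0,0,0,0,0,0]

```text
clock: 21.1
position: [0.4511, 0.2354, 0.0311]
ee_rot: [0.001, -0.049, 0.999, -0.0]
contact_force: [-0.6, 1.5, 6.5]
width: 0.0533
```

drive_tool:
  targets: [0,0,0,0,0,1,0,0,0,0,0,0,0,0]

```text
clock: 21.35
position: [0.4511, 0.2354, 0.0302]
ee_rot: [0.001, -0.049, 0.999, -0.0]
contact_force: [-1.6, 0.5, 5.9]
width: 0.0532
```

drive_tool:
  targets: [0,0,0,0,0,0.7,0,0,0,0,0,0,0,0]

```text
clock: 21.6
position: [0.4511, 0.2354, 0.0295]
ee_rot: [0.001, -0.049, 0.999, -0.0]
contact_force: [-2.1, -0.7, 5.3]
width: 0.0529
```

drive_tool:
  targets: [0,0,0,0,0,0.7,0,0,0,0,0,0,0,0]

```text
clock: 21.85
position: [0.4511, 0.2354, 0.0288]
ee_rot: [0.001, -0.049, 0.999, -0.0]
contact_force: [-0.4, -0.2, 5.5]
width: 0.0528
```

drive_tool:
  targets: [0,0,0,0,0,0.6,0,0,0,0,0,0,0,0]

```text
clock: 22.1
position: [0.4511, 0.2354, 0.0284]
ee_rot: [0.001, -0.049, 0.999, -0.0]
contact_force: [-1.4, 0.4, 8.0]
width: 0.053
```

drive_tool:
  targets: [0,0,0,0,0,0.7,0,0,0,0,0,0,0,0]

```text
clock: 22.35
position: [0.4512, 0.2354, 0.0281]
ee_rot: [0.001, -0.049, 0.999, -0.0]
contact_force: [-1.7, 1.0, 12.0]
width: 0.0536
```

drive_tool:
  targets: [0,0,0,0,0,0.7,0,0,0,0,0,0,0,0]

```text
clock: 22.6
position: [0.4512, 0.2354, 0.0278]
ee_rot: [0.001, -0.049, 0.999, 0.0]
contact_force: [-1.7, 0.2, 14.2]
width: 0.0531
```

drive_tool:
  targets: [0,0,0,0,0,0.7,0,0,0,0,0,0,0,0]

```text
clock: 22.85
position: [0.4512, 0.2354, 0.0274]
ee_rot: [0.001, -0.049, 0.999, 0.0]
contact_force: [-3.2, -0.4, 17.1]
width: 0.0528
```

drive_tool:
  targets: [0,0,0,0,0,0.6,0,0,0,0,0,0,0,0]

```text
clock: 23.1
position: [0.4513, 0.2354, 0.0272]
ee_rot: [0.001, -0.049, 0.999, 0.0]
contact_force: [-3.5, -1.2, 20.4]
width: 0.0531
```

drive_tool:
  targets: [0,0,0,0,0,-1.8,0,0,0,0,0,0,0,1,0,0,0,0,0,0,1,0,0,0,0,0,0,1,0,0,0,0,0,0,1,0,0,0,0,0,-20,1,0,0,0,0,0,-40,1,0,0,0,0,0,-50,1,0,0,0,0,0,-60,1,0,0,0,60,0,0,1,0,0,0,60,0,0,1,0,0,0,0,0,0,1]

```text
clock: 24.6
position: [0.3262, 0.2226, 0.1959]
ee_rot: [-0.002, -0.05, 0.999, -0.0]
contact_force: [1.2, -0.4, -0.9]
width: 0.0853
```

drive_tool:
  targets: [0,0,0,0,60,0,1,0,0,0,0,60,0,1,0,0,0,0,60,0,1,0,0,0,0,60,0,1,0,0,0,0,40,0,1,0,0,0,0,0,0,1,0,0,0,0,0,0,1]

```text
clock: 25.48
position: [0.3043, 0.5021, 0.1956]
ee_rot: [-0.0, -0.049, 0.999, -0.001]
contact_force: [-0.6, -0.4, -0.6]
width: 0.0859
```

```bash
python3 st.py; python3 - <<'E'
from h import *
for n in("top","side"):
    cv2.imwrite(f"pics/{n}9.png",get_image(n)[:,:,::-1])
t=cv2.imread("pics/top9.png")[90:330,165:475];s=cv2.imread("pics/side9.png")[110:350,220:430]
cv2.imwrite("pics/g9.png",cv2.resize(cv2.convertScaleAbs(np.hstack([t,s]),alpha=1.8),None,fx=1.5,fy=1.5,interpolation=cv2.INTER_CUBIC))
for nm,p in (("H1",[.623,-.249]),("L0",[.451,.2355])):
  for z in(.074,.078): print(nm,z,proj("top",[*p,z]).round(1),proj("side",[*p,z]).round(1))
E
```

```text
25.475 pos [304.3 502.1 195.6] F [-0.64 -0.4  -0.61] mom [ 0.04  0.   -0.01] w 85.9
[[-0.9953, -0.0973, -0.0004], [-0.0973, 0.9953, -0.0016], [0.0005, -0.0015, -1.0]] q [ 0.91  0.32  1.54 -0.    1.29 -0.76] eff [  0.57 -42.76 -24.29   0.05  -0.07  -0.  ]
H1 0.074 [441.8 186.5] [342.4 294.2]
H1 0.078 [442.4 186.1] [342.4 293.2]
L0 0.074 [190.2 295.3] [257.8 132.1]
L0 0.078 [189.6 295.4] [257.6 130.9]
```

View pics/g9.png

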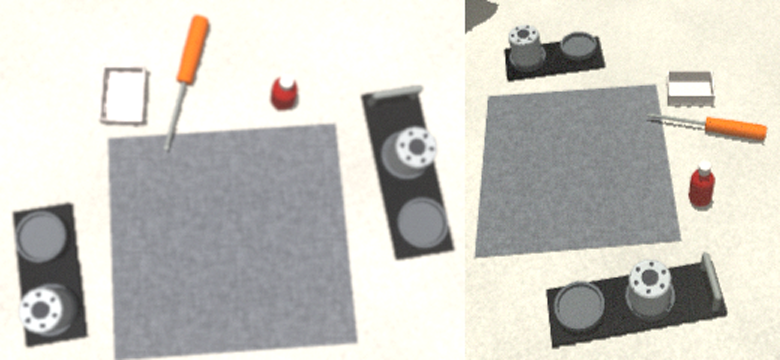

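Both views show the hubs upright in their seats and the other items in place. I'll check the heights once by triangulation.

```bash
python3 - <<'E'
from m import *
import h
g={n:cv2.cvtColor(cv2.imread(f"pics/{n}9.png"),cv2.COLOR_BGR2GRAY) for n in("top","side")}
g0={n:cv2.cvtColor(cv2.imread(f"pics/{n}0.png"),cv2.COLOR_BGR2GRAY) for n in("top","side")}
def cen(im,n,r,th):
    a=up(im,*r);m=cv2.morphologyEx((a>th).astype(np.uint8),cv2.MORPH_OPEN,np.ones((9,9)));m=cv2.morphologyEx(m,cv2.MORPH_CLOSE,np.ones((41,41)))
    c=max(cv2.findContours(m,cv2.RETR_EXTERNAL,cv2.CHAIN_APPROX_NONE)[0],key=cv2.contourArea)
    e=cv2.fitEllipse(c);return (np.array(e[0])+.5)/8-.5+[r[0],r[1]],np.array(e[1])/8
def tri(u,v):
    P=[h._C[n]["mtx"]@h._C[n]["world_to_cam"][:3] for n in("top","side")]
    X=cv2.triangulatePoints(P[0],P[1],u.reshape(2,1),v.reshape(2,1));return (X[:3]/X[3]).ravel()*1e3
for nm,G,rt,rs in(("H1",g,(424,170,458,202),(325,280,360,306)),("L0",g,(176,278,210,314),(246,122,270,144)),("hub2 start",g0,(334,248,374,288),(256,215,290,240))):
    u,a=cen(G["top"],"top",rt,112);v,b=cen(G["side"],"side",rs,105);print(nm,u.round(1),a.round(1),v.round(1),b.round(1),tri(u,v).round(1))
E
```

```text
H1 [445.7 186.6] [29.7 33.6] [342.2 291. ] [29.5 36.1] [ 620.3 -251.2   90.9]
L0 [188.  296.2] [32.8 34.8] [255.9 130.3] [20.4 29.2] [448.4 237.8  78.9]
hub2 start [353.4 268.3] [26.7 27.4] [270.  226.9] [17.8 23. ] [481.2 -67.   58.9]
```

```bash
python3 - <<'E'
from m import *
import h
def hole(n,k,c):
    im=cv2.cvtColor(cv2.imread(f"pics/{n}{k}.png"),cv2.COLOR_BGR2GRAY)
    x,y=int(c[0])-9,int(c[1])-9;a=up(im,x,y,x+19,y+19);_,lab,st,ce=cv2.connectedComponentsWithStats((a<92).astype(np.uint8))
    # component nearest the crop centre
    i=min(range(1,len(st)),key=lambda j:np.hypot(*(ce[j]-a.shape[0]/2)) if st[j,4]>300 else 1e9);return (ce[i]+.5)/8-.5+[x,y],st[i,4]/64
P=[h._C[n]["mtx"]@h._C[n]["world_to_cam"][:3] for n in("top","side")]
for nm,k,a,b in(("H1",9,(442,187),(342,294)),("L0",9,(190,296),(257,132)),("hub1 st",0,(278,271),(272,179)),("hub2 st",0,(354,268),(270,227))):
    u,p=hole("top",k,a);v,q=hole("side",k,b);X=cv2.triangulatePoints(P[0],P[1],u.reshape(2,1),v.reshape(2,1));print(nm,u.round(1),p,v.round(1),q,((X[:3]/X[3]).ravel()*1e3).round(1))
E
```

```text
H1 [442.7 187.5] 92.984375 [342.8 294.5] 101.34375 [ 622.3 -250.2   74.1]
L0 [191.4 296.3] 104.25 [258.4 132.1] 41.71875 [450.7 233.5  75. ]
hub1 st [277.5 270.4] 94.578125 [272.6 179. ] 61.015625 [487.   75.8  59.4]
hub2 st [353.6 268.1] 95.921875 [270.1 226.4] 70.703125 [481.5 -67.3  61.2]
```

Using the hole centres, the hub tops triangulate to 74.1 mm and 75.0 mm. A fully home seat gives 74 mm. I'm handing the job in.

```bash
python3 -c "
from rig import *
print(sign_off())"
```

```text
the job is handed in; nothing more can be done
None
```

Both hubs are weighed, placed in the right racks and pushed home. I handed the job in at about 25.6 s, well under the 61 s limit.

| Hub | Weight felt on lifting | Judged | Placed in | Highest push on the rack (sampled) |
|---|---|---|---|---|
| Hub 1 | 5.3–6.6 N | heavy | heavy rack, seat 1 (next to the handle) | about 20 N |
| Hub 2 | 1.9–2.7 N | light | light rack, seat 0 | about 23 N |

- **Seats home:** each seat slid down with steady drag. The force then rose by about 1 N per 0.1 mm of travel, as expected on the rubber stop. The push figures are force readings at the end of each step plus the hub's weight.
- **Final pictures:** both hubs stand upright and released. The screwdriver, glue bottle and screw tray look to be where they started, and the gripper is well clear.
- **Heights:** the hub tops triangulate to 74.1 mm (hub 1) and 75.0 mm (hub 2), against 74 mm for a fully home seat. That is within the 2 mm camera calibration.
- **Carrying height:** the tops never went above about 10.5 cm.

**Checks that failed or disagreed:**
- The two cameras differed by about 3 mm in x. I used the midpoint, which matched where the gripper was.
- A first height check from the rim outline gave 91 mm for hub 1 and 79 mm for hub 2. The bright bench behind the hub had spoiled hub 1's outline, so I redid the check with the centre holes.
- Side forces of up to about 4.5 N during insertion suggest light contact with the seat walls.

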